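Set the board holder's gap with its knurled wheel and lock it

TASK

With a fingertip, roll the knurled wheel of the circuit-board holder until the gap between its jaws has closed so far that the pointer on the moving jaw stands on the gauge mark. Then push the lock lever round until it rests against its stop pin. Move the jaw only by the wheel, do not shift the gauge mark, and leave the loose things on the bench where they lie.

Things in the scene. Friction and masses are not known exactly. Their poses are not given: they have to be found in the camera images.
- holder: Circuit-board holder screwed to the bench: grey base 140 (x) x 260 (y) x 12 mm carrying a sprung bed with the jaws and wheel; nothing higher than the wheel. Origin: centre of its underside. Holder frame: z up; the moving jaw closes towards -y; +x points to the back, away from the robot, at yaw 0. Fixed jaw at the -y end, moving jaw on two rods in the middle, knurled wheel at +y, lock lever at the +y end.
- jaw: Moving aluminium jaw, 90x18x38 mm, axes parallel to the holder's; origin on its centre line, 2 mm below its underside and 26 mm above the bench. Starts fully open and can travel 45 mm to the holder's -y. It has a black pointer bar, 3 mm wide, on its -x side. It must not be pushed itself.
- pointer_tip (a point): Tip of the jaw's pointer, 50 mm above the bench; travels with the jaw. Axes parallel to the holder's.
- gauge_mark: Gauge mark: raised black bar 16 (x) x 5 (y) x 6 mm on the graduated rail along the holder's -x edge; origin at its top centre, 40 mm above the bench, 15 to 39 mm to the -y of the pointer's start. Axes parallel to the holder's. The pointer stands on the mark when the two agree along the holder's y.
- wheel_crest (a point): Highest point of the free knurled steel wheel, 84 mm above the bench (fixed in the holder frame). Radius 25 mm, 22 mm wide, axle level along the holder's x; the top 10 mm stand above two cheeks. The bed under it is sprung: wheel, jaws and mark give up to 6 mm downward together, 3 N at first and 1.5 N more per mm; press 2 to 4 mm to drive it.
- wheel (a joint): Turn of the wheel, rad: 0 at the start (jaw fully open), to 4.5 (closed). Rolling its top towards the holder's -y closes the jaw: 25 mm of rim travel (1 rad) moves the jaw 10 mm; rolling back opens it. About 2 N along the rim turns it; it stays where it is left.
- lock_lever (a joint): Angle of the lock lever, rad: 0 pointing along the holder's +y, grows clockwise seen from above, to 1.4 against the stop pin, pointing nearly along +x. Starts between 0 and 0.25. It stays where it is left; about 0.7 N at its knob moves it.
- lever_pivot (a point): Pivot of the lock lever (vertical axis), 44 mm above the bench, near the -x +y corner of the holder.
- lever_knob (a point): Centre of the upright round black knob at the lever's end, 60 mm from the pivot: diameter 16 mm, from 36 to 62 mm above the bench. Push it from the holder's -x side, round towards +x. The lever bar is 10 mm wide, 38 to 52 mm high at the pivot.
- marker: Bystander, leave alone: felt marker, 136 mm long, 15 mm thick, lying in front of the holder; origin at the centre of its underside.
- tin: Bystander, leave alone: round flat tin, 57 mm across, 21 mm high, in front of the holder; origin at the centre of its underside.
- board: Bystander, leave alone: small circuit board, 40x57x11 mm, lying behind the holder; origin at the centre of its underside.
- pliers: Bystander, leave alone: small pliers, 119x33x10 mm, lying behind the holder; origin at the centre of its underside.
- gauge: Bystander, leave alone: digital calliper, 205x70x14 mm, lying to the right; origin at the centre of its underside.
- battery: Bystander, leave alone: nine-volt battery standing on end, 18x26x49 mm, at the back; origin at the centre of its underside.

How it is judged:
By the outcome, as a careful person would: the job done as asked, in the order asked, and still so for the second after the job is handed in, with the robot touching nothing.
It also fails if it takes over 58 s, if anything falls off the work surface, if the arm or the gripper's body presses on something with over 40 N, if the wrist force passes 120 N, or if a joint passes its speed limit or range.

ROBOT

A 6-joint arm with a two-finger parallel gripper is mounted at the origin on a cart in front of the work surface, level with it; the furniture and walls round the work are solid. World frame = base frame: x ahead of the robot, y to its left, z up, the work surface at z = 0. Lengths are in m, angles in rad, forces in N, time in s.
With the tool pointing down it reaches from about 0.275 to 0.75 m from the base axis. Payload 10.2 kg.
Tool frame: the origin (TCP) lies at the very end of the fingers, on their centre line; the grasp point (between the pads) lies 19 mm behind it; z points along the fingers, y is the line along which they close (so a half turn about z gives the same grasp; the last joint's range is limited). The gripper opens to 88 mm and grips with 3 to 60 N. Pads are 18 mm wide; open, the fingers measure 123 mm over their backs; the gripper's body (75 mm by 187 mm) begins 45 mm behind the grasp point.
Start: joints at [-1.435, 0.313, 1.498, -0, 1.331, -0.223], TCP at [0.184, -0.492, 0.239] pointing down, gripper open.
Joint ranges: [-2.94, 2.94], [-0.97, 2.17], [0.19, 2.56], [-1.23, 4.37], [0.02, 3.11], [-2.88, 2.88]. Speed limits (rad/s): [2.39, 2.39, 3.01, 3.14, 3.14, 3.14].

INTERFACE

Orientations are given as a unit quaternion [x, y, z, w].
In Python, from bench import bot, eyes, order gives the robot as it stands. The module is installed in compiled form; this text tells all that it offers.
- The arm moves only by the tool drive_tool, never from a script. Its argument "motion" is one flat list of numbers, 7 for each row, row after row: the shift along the tool's x, y, z in units of 200 mm (1.0 is 200 mm), then the turn, a rotation vector about the tool's x, y, z in units of 360 degrees (1.0 is 360 degrees), then the closure, from 0 (fully open) to 1 (shut). A call has 1 to 20 rows; each row is the pose to reach, as a shift and turn from the pose commanded when the call began, along the tool's axes at that moment, turning the shorter way round; what a row does not reach only later rows make up. A row lasts 1/10 s, in which the tool goes at most 50 mm and 8.59 degrees, less where a joint would pass 70% of its speed; a pose out of reach is approached as far as the arm can. A call with a number of a shift or a turn outside -1 to 1 is refused whole. A call with a gripper value outside its range is refused whole. The fingers move at their own pace and stop on an object; "newtons" is the grip in N (left out, the last holds). Time passes only in rows, so rows that repeat a pose let the fingers close. It gives the time, the measured TCP pose, the force, the opening and the grip force at its end, in the units of the state.
- bot.sense(): the state, without advancing time (a new reading comes with each control period).
- eyes.get_image(name): name is "scene" or "side" or "wrist"; returns a dict with "pixels" (420x560x3 uint8, red, green, blue), "z_map" (420x560 float32, m along the optical axis (not along the pixel's ray), 0 where there is no reading), "mtx" (3x3 intrinsics, pixels), "rvec" (rotation vector, rad) and "tvec" (3), from world to camera coordinates, as OpenCV has them. Camera axes: x right, y down, z forward; pixel columns grow to the right and rows downward; lengths in m; the calibration is good to about 2 mm. A picture is of the moment at which its call begins.
- order.hand_in(): hands the job in; it is judged then, once.
The state is a dict: "time_s": time; "joints": joint angles; "qd": joint speeds; "joint_torque": joint torques, N m; "tool_pos": TCP position; "ee_rot": TCP orientation; "contact_force": force on the tool from outside, world axes, zero at the start; "wrist_torque": the same for the moment, N m; "finger_gap": opening from 0.0 (shut) to 1.0 (fully open); "finger_force": force on a finger pad.
Only numpy, scipy, OpenCV 4.12 (cv2) and the standard library are available. Lean on these libraries where they do the work, as an engineer would, in place of code of your own. Each camera call takes 0.05 s, during which the arm holds its last target. There are 200 camera calls.

## Working session

There is one attempt and no reset: what is moved stays moved. The work goes in short steps, Python scripts to look and compute and a tool call to move; the robot and the scene stay as the last step left them, time stands still between calls to the robot, and variables do not carry over. Pictures are saved under pics/ and viewed, at most 10 in all, crops included, and the job is handed in when it is done.

Besides the shell and the picture viewer there is one more tool, called as name(argument=value, ...), one argument or row to a line, values as JSON. drive_tool: Moves the arm, as the interface text tells. Shifts and turns lie within -1 to 1; 1 stands for 200 mm of shift or 360 degrees of turn. Its arguments: {"type":"object","properties":{"motion":{"type":"array"},"newtons":{"type":"number"}},"required":["motion"]}

```bash
mkdir -p pics; cat > h.py <<'E'
import numpy as np, cv2
from bench import bot, eyes, order
def grab(n,tag):
    d=eyes.get_image(n); np.savez('pics/'+tag+'.npz',**d); cv2.imwrite('pics/'+tag+'.png',d['pixels'][:,:,::-1]); return d
def world(d):
    R,_=cv2.Rodrigues(np.array(d['rvec'])); t=np.array(d['tvec']).ravel(); K=np.array(d['mtx'])
    z=d['z_map']; v,u=np.mgrid[:z.shape[0],:z.shape[1]]
    c=np.stack([(u-K[0,2])/K[0,0]*z,(v-K[1,2])/K[1,1]*z,z],-1)
    return (c-t)@R
def ray(d,u,v,h):
    R,_=cv2.Rodrigues(np.array(d['rvec'])); t=np.array(d['tvec']).ravel(); K=np.array(d['mtx'])
    o=-R.T@t; r=R.T@np.linalg.inv(K)@np.array([u,v,1.]); return o+r*(h-o[2])/r[2]
E
python3 - <<'E'
from h import *
a=grab('scene','s0');b=grab('side','d0')
cv2.imwrite('pics/both.png',cv2.resize(np.vstack([a['pixels'],b['pixels']])[:,:,::-1],(400,600)) )
for d in(a,b):
    R,_=cv2.Rodrigues(np.array(d['rvec']));print(-R.T@np.array(d['tvec']).ravel(),d['mtx'])
s=bot.sense();print(s['tool_pos'],s['ee_rot'],s['contact_force'],s['finger_gap'],s['time_s'])
E
```

```text
[0.10717967 0.57693323 0.99804015] [[471.19201358   0.         283.12318238]
 [  0.         471.19201358 206.72451994]
 [  0.           0.           1.        ]]
[ 0.4955563  -0.95088984  0.64511972] [[482.58209996   0.         278.32406482]
 [  0.         482.58209996 210.88869732]
 [  0.           0.           1.        ]]
[ 0.18430887 -0.49136378  0.23825221] [ 9.83954365e-01  1.78419480e-01  2.68312223e-05 -5.44667062e-04] [-0.09855394 -0.90255181  0.40920959] 0.9980125997854806 0.1
```

View pics/s0.png

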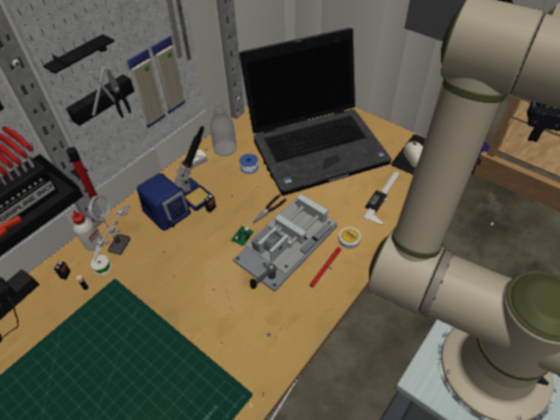

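View pics/d0.png

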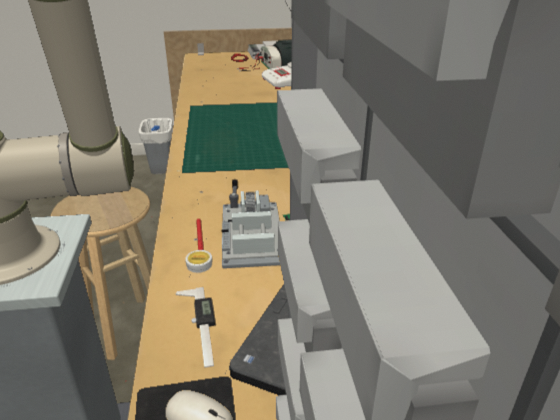

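The scene view shows the holder at about (285,240), with the lever knob at about (253,284), the marker at (325,268) and the tin at (349,237). The side view shows the holder at (250,235), with the gripper hiding its right part. Next I'll enlarge the holder and use the depth map.

```bash
python3 - <<'E'
from h import *
d=np.load('pics/s0.npz');W=world(d);p=d['pixels']
c=p[185:300,225:365][:,:,::-1];cv2.imwrite('pics/c0.png',cv2.resize(c,None,fx=5,fy=5,interpolation=cv2.INTER_CUBIC))
d2=np.load('pics/d0.npz')
roi=np.zeros(p.shape[:2],bool);roi[185:300,225:345]=1
hsv=cv2.cvtColor(p,cv2.COLOR_RGB2HSV)
z=W[...,2]
base=roi&(hsv[...,1]<60)&(z>.004)&(z<.1)
n,l,s,ce=cv2.connectedComponentsWithStats(base.astype('uint8'));k=1+np.argmax(s[1:,4]);m=l==k
pts=W[m];print(s[k],pts.min(0),pts.max(0))
r=cv2.minAreaRect(pts[:,:2].astype('f4'));print(r)
hi=m&(z>.072);print('wheel',hi.sum(),W[hi].mean(0),W[hi].min(0),W[hi].max(0))
b=pts[(pts[:,2]<.018)];r=cv2.minAreaRect(b[:,:2].astype('f4'));print('base',r)
blk=roi&(hsv[...,2]<50)&(z>.0)
n,l,s,ce=cv2.connectedComponentsWithStats(blk.astype('uint8'))
for i in range(1,n):
    if s[i,4]>2: print(s[i],W[l==i].mean(0),W[l==i].max(0)[2])
E
```

```text
[ 234  194  103   97 4853] [ 0.48088015 -0.11697004  0.00406003] [0.62830109 0.18339891 0.08826636]
((0.5545924305915833, 0.03149557113647461), (0.30150583386421204, 0.14114049077033997), 88.00221252441406)
wheel 290 [0.55553155 0.06165533 0.07761827] [ 0.53048119 -0.09659244  0.07213059] [0.57933362 0.09348305 0.08826636]
base ((0.5537539720535278, 0.010382607579231262), (0.2601907551288605, 0.1401374191045761), 87.56893920898438)
[278 185  37  10 143] [ 0.64577529 -0.14337984  0.01801422] 0.030981584403640357
[267 197  11  11  21] [ 0.64356269 -0.0417733   0.05728125] 0.9980401549618861
[269 200  16  11  23] [ 0.62781471 -0.04059756  0.05327096] 0.9980401549618861
[244 232   6   8  21] [0.65173514 0.05736664 0.00794518] 0.013153792865486109
[239 237   1   3   3] [0.66408582 0.07337087 0.0039983 ] 0.005190586767974928
[313 237   4   4   8] [ 0.49093836 -0.02257676  0.03930785] 0.04355470354339654
[268 271   7   7  36] [0.5025833  0.13547413 0.05975446] 0.9980401549618861
[251 280   6   8  40] [0.52223139 0.17860881 0.05754103] 0.06547262230663772
```

View pics/c0.png

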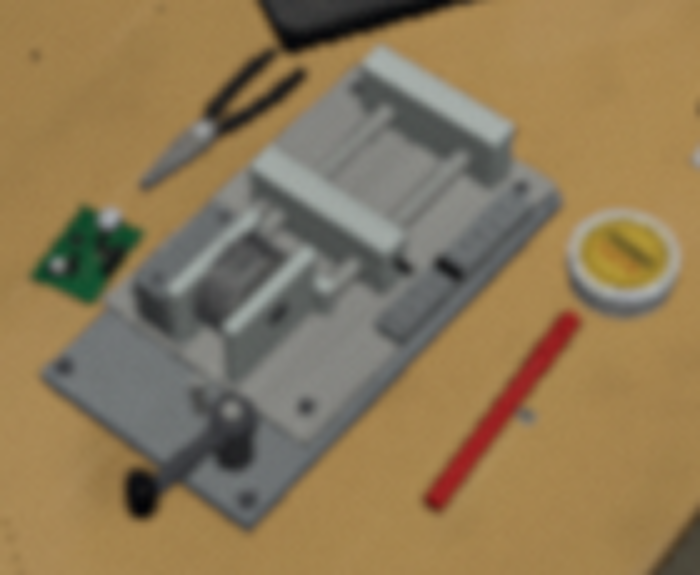

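The crop shows the pointer at full-image pixel (306,238), the mark at (315,238), the knob at (253,283), the pivot at (271,268) and the wheel at (274,240). The holder's centre is about (0.554, 0.010), with yaw about -2.4°. I'm moving above it now.

drive_tool(
  motion=[0.9, -0.68, 0, 0, 0, 0, 1, 0.9, -0.68, 0, 0, 0, 0, 1, 0.9, -0.68, 0, 0, 0, 0, 1, 0.9, -0.68, 0, 0, 0, 0, 1, 0.9, -0.68, 0, 0, 0, 0, 1, 0.9, -0.68, 0, 0, 0, 0, 1],
  newtons=20,
)

```text
time_s: 0.7
tool_pos: [0.3063, -0.2987, 0.2388]
ee_rot: [0.984, 0.18, 0.0, -0.0]
contact_force: [0.5, 0.1, -0.3]
finger_gap: 0.477
finger_force: 0.0
```

drive_tool(
  motion=[0.9, -0.68, 0, 0, 0, 0, 1, 0.9, -0.68, 0, 0, 0, 0, 1, 0.9, -0.68, 0, 0, 0, 0, 1, 0.9, -0.68, 0, 0, 0, 0, 1, 0.9, -0.68, 0, 0, 0, 0, 1, 0.9, -0.68, 0, 0, 0, 0, 1],
)

```text
time_s: 1.3
tool_pos: [0.4268, -0.1091, 0.2385]
ee_rot: [0.984, 0.18, -0.0, -0.0]
contact_force: [0.1, -1.1, -1.0]
finger_gap: 0.007
finger_force: 0.0
```

drive_tool(
  motion=[0.85, -0.6, 0, 0, 0, 0.064, 1, 0.85, -0.6, 0, 0, 0, 0.064, 1, 0.85, -0.6, 0, 0, 0, 0.064, 1, 0.85, -0.6, 0, 0, 0, 0.064, 1, 0.85, -0.6, 0, 0, 0, 0.064, 1, 0.85, -0.6, 0, 0, 0, 0.064, 1, 0.85, -0.6, 0, 0, 0, 0.064, 1],
)

```text
time_s: 2.0
tool_pos: [0.5429, 0.0601, 0.2382]
ee_rot: [1.0, -0.022, -0.001, 0.0]
contact_force: [0.6, -0.7, -0.6]
finger_gap: 0.004
finger_force: 0.0
```

```bash
python3 - <<'E'
from h import *
a=grab('scene','s1');b=grab('side','d1');c=grab('wrist','w1')
s=bot.sense();print(s['tool_pos'],s['ee_rot'],s['contact_force'],s['finger_gap'],s['time_s'],s['joints'])
for d in(b,c):
    R,_=cv2.Rodrigues(np.array(d['rvec']));print(-R.T@np.array(d['tvec']).ravel(),R[2])
o=np.array([.554,.0104]);yw=np.radians(-2.43);H=np.array([[np.cos(yw),-np.sin(yw)],[np.sin(yw),np.cos(yw)]])
d=np.load('pics/s0.npz')
for n,u,v,h in [('ptr',305.6,238.2,.05),('mark',314.8,238.4,.04),('knob',253.2,281.5,.062),('pivot',271.3,267.5,.062)]:
    q=ray(d,u,v,h);print(n,q,(q[:2]-o)@H*1000)
W=world(d);z=W[...,2];m=np.zeros(z.shape,bool);m[225:255,260:292]=1;m&=(z>.078)&(z<.1);print((W[m].mean(0)[:2]-o)@H,W[m].min(0),W[m].max(0))
W=world(c);z=W[...,2];m=(z>.078)&(z<.1);print(m.sum());
if m.any():print((W[m].mean(0)[:2]-o)@H,W[m].min(0),W[m].max(0))
E
```

```text
[0.54264508 0.0598996  0.23877546] [ 9.99743127e-01 -2.26640058e-02 -1.05055222e-04  1.12320349e-04] [ 0.40903477 -0.26144884  0.2878959 ] 0.007849681602421919 2.15 [-1.04620242e-01  3.59241611e-01  1.43347022e+00 -2.47136897e-04
  1.34907185e+00  1.51156235e+00]
[ 0.4955563  -0.95088984  0.64511972] [ 0.11068501  0.84810765 -0.51813342]
[0.62304761 0.05723287 0.38371836] [-0.3073067   0.01467029 -0.95149744]
ptr [ 0.50490734 -0.00327546  0.05      ] [-48.46868811 -15.74463254]
mark [ 0.49023614 -0.02285689  0.04      ] [-62.29647375 -35.93049572]
knob [0.52330803 0.17679595 0.062     ] [-37.71935817 164.94501951]
pivot [0.5139096 0.1218854 0.062    ] [-44.78119923 109.68536901]
[0.00088105 0.05064802] [0.54459217 0.03295406 0.07810328] [0.57408124 0.08942568 0.08826636]
888
[0.00107289 0.05144607] [0.54526187 0.04512958 0.07800503] [0.56825328 0.07949627 0.0853982 ]
```

View pics/w1.png

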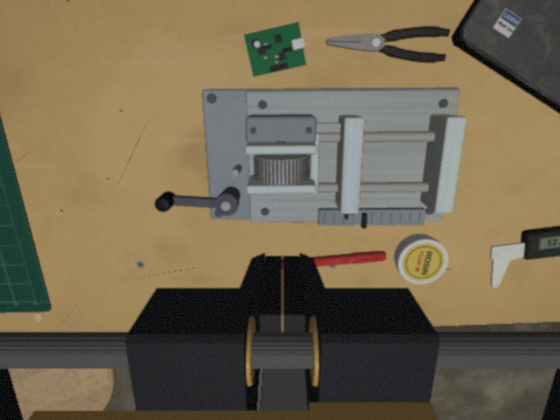

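The wrist view is clear: wheel at (282,168), pointer at (346,217), mark at (364,220), knob at (164,202), pivot at (226,203).

```bash
cat >> h.py <<'E'
o=np.array([.554,.0104])
def blobs(d,yaw,x0,x1,y0,y1,h,vmax=45):
    H=np.array([[np.cos(yaw),-np.sin(yaw)],[np.sin(yaw),np.cos(yaw)]])
    g=np.array(d['pixels']).max(2);g=g[y0:y1,x0:x1];n,l,s,c=cv2.connectedComponentsWithStats((g<vmax).astype('uint8'))
    for i in range(1,n):
        if s[i,4]>5:
            q=ray(d,c[i][0]+x0,c[i][1]+y0,h);print(s[i]+[x0,y0,0,0,0],c[i]+[x0,y0],q.round(4),((q[:2]-o)@H*1000).round(2))
E
python3 - <<'E'
from h import *
d=np.load('pics/w1.npz');W=world(d);z=W[...,2];v,u=np.mgrid[:420,:560]
m=(u>195)&(u<475)&(v>80)&(v<225)&(z>.007)&(z<.016)
r=cv2.minAreaRect(W[m][:,:2].astype('f4'));print('base',r)
m=(u>195)&(u<475)&(v>80)&(v<225)&(z>.06)&(z<.07)&(u<365)&(u>335);r=cv2.minAreaRect(W[m][:,:2].astype('f4'));print('jaw',r,W[m].mean(0))
m=(u>195)&(u<475)&(v>80)&(v<225)&(z>.075)&(z<.09);r=cv2.minAreaRect(W[m][:,:2].astype('f4'));print('wheel',r,np.percentile(z[m],[50,99]))
yw=np.radians(-2.43)
blobs(d,yw,335,355,208,228,.05,60);print();blobs(d,yw,355,375,208,232,.04,60);print();blobs(d,yw,150,180,190,215,.062,40)
print(ray(d,226,203,.05))
E
```

```text
base ((0.5549426078796387, 0.01287630945444107), (0.2586510479450226, 0.1393061876296997), 87.74109649658203)
jaw ((0.55452561378479, -0.002958660013973713), (0.018378321081399918, 0.08914119005203247), 87.72381591796875) [ 0.55651196 -0.0025127   0.06496392]
wheel ((0.556061327457428, 0.06214781850576401), (0.03902415186166763, 0.03705424442887306), 88.5444107055664) [0.08159891 0.08481348]
[345 215   3   4  10] [346.  216.2] [ 0.5017 -0.0012  0.05  ] [-51.71 -13.83]

[362 213   5  15  64] [363.796875 219.609375] [ 0.4935 -0.0214  0.04  ] [-59.08 -34.34]

[156 192  18  19 211] [164.68246445 200.91943128] [0.5296 0.1735 0.062 ] [-31.34 161.95]
[0.52111816 0.11755118 0.05      ]
```

The measurements agree: yaw -2.27°, wheel crest at (0.556, 0.062, 0.084), and the pointer needs to move about 20 mm, or about 51 mm at the rim. I'll lower to just above the wheel and then press.

drive_tool(
  motion=[0.063, -0.073, 0.2, 0, 0, 0, 1, 0.063, -0.073, 0.45, 0, 0, 0, 1, 0.063, -0.073, 0.65, 0, 0, 0, 1, 0.063, -0.073, 0.73, 0, 0, 0, 1, 0.063, -0.073, 0.73, 0, 0, 0, 1, 0.063, -0.073, 0.75, 0, 0, 0, 1, 0.063, -0.073, 0.77, 0, 0, 0, 1, 0.063, -0.073, 0.79, 0, 0, 0, 1, 0.063, -0.073, 0.79, 0, 0, 0, 1],
)

```text
time_s: 3.05
tool_pos: [0.5568, 0.0753, 0.0815]
ee_rot: [1.0, -0.022, 0.001, 0.0]
contact_force: [-0.0, -1.9, 5.7]
finger_gap: 0.006
finger_force: 2.6
```

drive_tool(
  motion=[0, 0.02, 0.004, 0, 0, 0, 1, 0, 0.04, 0.004, 0, 0, 0, 1, 0, 0.06, 0.004, 0, 0, 0, 1, 0, 0.08, 0.004, 0, 0, 0, 1, 0, 0.1, 0.004, 0, 0, 0, 1, 0, 0.12, 0.004, 0, 0, 0, 1, 0, 0.12, 0.004, 0, 0, 0, 1],
)

```text
time_s: 3.75
tool_pos: [0.5559, 0.0514, 0.0813]
ee_rot: [1.0, -0.022, 0.001, 0.0]
contact_force: [-2.3, -0.1, 6.9]
finger_gap: 0.002
finger_force: 3.8
```

drive_tool(
  motion=[0, 0, -0.05, 0, 0, 0, 1, 0, 0, -0.2, 0, 0, 0, 1, 0, 0, -0.35, 0, 0, 0, 1, 0, 0, -0.35, 0, 0, 0, 1],
)

```text
time_s: 4.15
tool_pos: [0.5568, 0.0516, 0.1543]
ee_rot: [1.0, -0.022, 0.004, 0.0]
contact_force: [-0.6, -0.9, 0.0]
finger_gap: 0.008
finger_force: 0.0
```

```bash
python3 - <<'E'
from h import *
c=grab('wrist','w2')
s=bot.sense();print(s['tool_pos'],s['ee_rot'],s['contact_force'],s['time_s'])
E
```

```text
[0.55584712 0.05165158 0.15200471] [ 9.99765284e-01 -2.15800216e-02  1.91135017e-03  1.63273867e-04] [ 0.25379545  0.28843575 -0.41192844] 4.2
```

View pics/w2.png

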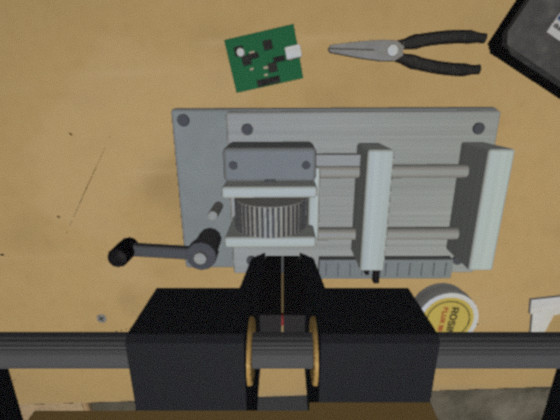

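The jaw has moved right. The pointer and mark are both close to (375,272), so I'll enlarge that spot and measure it.

```bash
python3 - <<'E'
from h import *
d=np.load('pics/w2.npz');yw=np.radians(-2.27)
c=d['pixels'][245:295,335:405][:,:,::-1];cv2.imwrite('pics/c2.png',cv2.resize(c,None,fx=8,fy=8,interpolation=cv2.INTER_CUBIC))
blobs(d,yw,345,400,255,290,.04,60)
W=world(d);z=W[...,2];v,u=np.mgrid[:420,:560]
m=(u>355)&(u<400)&(v>140)&(v<275)&(z>.06)&(z<.072);r=cv2.minAreaRect(W[m][:,:2].astype('f4'));print('jaw',r)
E
```

```text
[365 271   3   3   9] [366. 272.] [ 0.4947 -0.0133  0.04  ] [-58.27 -26.03]
[373 271   6  11  61] [375.45901639 275.80327869] [ 0.4909 -0.0212  0.04  ] [-61.79 -34.04]
[345 289  55   1  55] [372. 289.] [ 0.4787 -0.0187  0.04  ] [-74.07 -32.08]
jaw ((0.5538787245750427, -0.012668201699852943), (0.01856132596731186, 0.09018557518720627), 87.96176147460938)
```

View pics/c2.png

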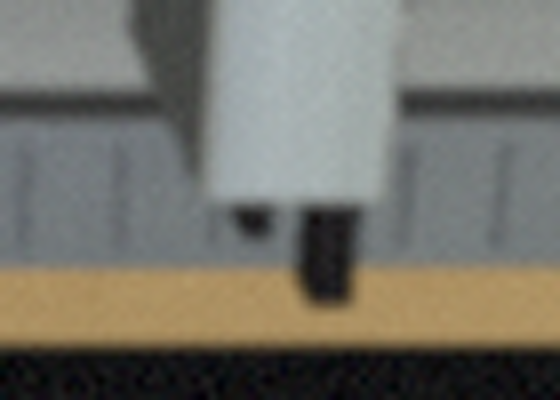

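The pointer still has about 10.7 mm to go, and the ratio came out as expected at 2.5:1. Second stroke: 24 mm of rim, then lift and line the camera up with the mark.

drive_tool(
  motion=[0, -0.12, 0.15, 0, 0, 0, 1, 0, -0.12, 0.28, 0, 0, 0, 1, 0, -0.12, 0.31, 0, 0, 0, 1, 0, -0.12, 0.33, 0, 0, 0, 1, 0, -0.12, 0.35, 0, 0, 0, 1, 0, -0.12, 0.35, 0, 0, 0, 1, 0, -0.1, 0.35, 0, 0, 0, 1, 0, -0.08, 0.35, 0, 0, 0, 1, 0, -0.06, 0.35, 0, 0, 0, 1, 0, -0.04, 0.35, 0, 0, 0, 1, 0, -0.02, 0.35, 0, 0, 0, 1, 0, 0, 0.35, 0, 0, 0, 1, 0, 0, 0.35, 0, 0, 0, 1, 0, 0, 0.3, 0, 0, 0, 1, 0, 0, 0.15, 0, 0, 0, 1, 0, 0, 0, 0, 0, 0, 1, -0.2, 0.18, 0, 0, 0, 0, 1, -0.2, 0.36, 0, 0, 0, 0, 1, -0.2, 0.36, 0, 0, 0, 0, 1, -0.2, 0.36, 0, 0, 0, 0, 1],
)

```text
time_s: 6.2
tool_pos: [0.5125, -0.0192, 0.151]
ee_rot: [1.0, -0.023, 0.001, 0.0]
contact_force: [0.4, 0.5, 0.4]
finger_gap: 0.004
finger_force: 0.0
```

```bash
python3 - <<'E'
from h import *
d=grab('wrist','w3')
s=bot.sense();print(s['tool_pos'],s['ee_rot'],s['contact_force'],s['time_s'])
yw=np.radians(-2.27)
blobs(d,yw,230,340,180,250,.04,60);blobs(d,yw,230,340,180,250,.05,60)
c=d['pixels'][180:250,230:340][:,:,::-1];cv2.imwrite('pics/c3.png',cv2.resize(c,None,fx=6,fy=6,interpolation=cv2.INTER_CUBIC))
E
```

```text
[ 0.51250731 -0.0184719   0.15071189] [ 9.99760180e-01 -2.18869102e-02  7.35969088e-04  5.73622313e-05] [ 0.17100005  0.94638479 -0.01709614] 6.25
[233 212  10   1  10] [237.5 212. ] [0.5073 0.0165 0.04  ] [-46.89   4.2 ]
[286 220   6  17  87] [288.74712644 227.42528736] [ 0.4929 -0.0222  0.04  ] [-59.79 -35.03]
[233 212  10   1  10] [237.5 212. ] [0.5106 0.015  0.05  ] [-43.51   2.84]
[286 220   6  17  87] [288.74712644 227.42528736] [ 0.4968 -0.0222  0.05  ] [-55.91 -34.86]
```

View pics/c3.png

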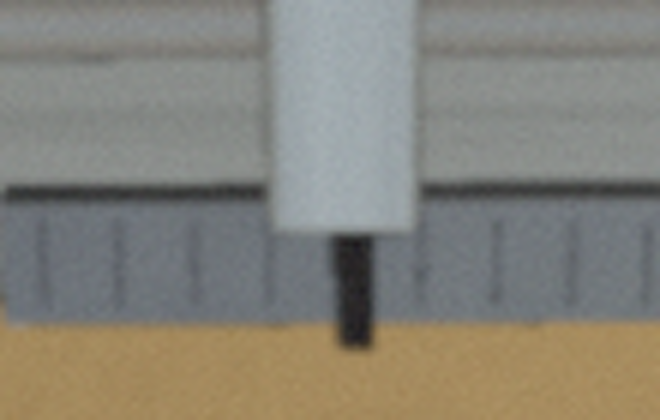

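In the crop, the pointer (top) and mark (below, crop x≈356) have almost merged. I'll measure the small offset left, row by row and from the jaw's centre line.

```bash
cat > off.py <<'E'
from h import *
import sys
d=np.load(sys.argv[1]);c0,r0,r1=map(int,sys.argv[2:5])
g=d['pixels'].astype(float).mean(2)
hy=np.array([np.sin(np.radians(2.27)),np.cos(np.radians(2.27))])
for v in range(r0,r1):
    row=g[v,c0-12:c0+13];bg=np.median(row);w=np.clip(bg-row-25,0,None)
    if w.sum()<50: continue
    u=(w*np.arange(c0-12,c0+13)).sum()/w.sum();wid=np.clip(bg-row,0,None).sum()/(bg-row.min())
    print(v,round(u,2),round(wid,2),[round(1000*float(ray(d,u,v,h)[:2]@hy),2) for h in(.04,.05)])
W=world(d);z=W[...,2];v,u=np.mgrid[:420,:560]
m=(abs(u-c0)<25)&(z>.06)&(z<.07)&(v<r0+5);r=cv2.minAreaRect(W[m][:,:2].astype('f4'));print('jaw',r,1000*np.array(r[0])@hy)
for v in range(r0-60,r0-5,8):   # jaw edges by gradient
    s=np.abs(np.gradient(cv2.GaussianBlur(g,(0,0),1)[v,c0-22:c0+23]));L=np.argmax(s[:20])+c0-22;Rr=np.argmax(s[24:])+24+c0-22
    print(v,L,Rr,round(1000*float(ray(d,(L+Rr)/2,v,.066)[:2]@hy),2))
E
python3 off.py pics/w3.npz 289 217 240
```

```text
217 300.08 3.2 [-11.42, -10.91]
219 288.56 6.87 [-2.56, -2.39]
220 288.29 6.42 [-2.35, -2.19]
221 288.34 6.28 [-2.39, -2.23]
222 288.22 6.54 [-2.29, -2.14]
223 288.28 6.6 [-2.34, -2.18]
224 288.38 6.53 [-2.42, -2.25]
225 288.42 6.76 [-2.45, -2.29]
226 288.62 6.27 [-2.6, -2.43]
227 288.76 6.04 [-2.71, -2.53]
228 288.74 5.5 [-2.69, -2.52]
229 288.74 6.0 [-2.69, -2.52]
230 288.82 5.89 [-2.76, -2.58]
231 288.71 5.96 [-2.67, -2.5]
232 288.76 5.87 [-2.71, -2.53]
233 288.77 5.52 [-2.71, -2.54]
234 288.82 5.6 [-2.75, -2.58]
235 288.78 5.61 [-2.72, -2.54]
236 288.82 5.49 [-2.75, -2.57]
237 288.94 5.37 [-2.84, -2.66]
jaw ((0.5537296533584595, -0.022645579650998116), (0.017992449924349785, 0.08918662369251251), 87.67465209960938) -0.6953470732289042
157 275 299 -1.14
165 275 299 -1.12
173 275 299 -1.11
181 275 299 -1.1
189 275 299 -1.09
197 276 298 -1.07
205 276 298 -1.06
```

Cross-checking the jaw centre and the merged bar's width, about 1.5 mm remains, or 3.8 mm at the rim.

drive_tool(
  motion=[0.2, -0.2, 0, 0, 0, 0, 1, 0.2, -0.42, 0, 0, 0, 0, 1, 0.2, -0.42, 0.1, 0, 0, 0, 1, 0.2, -0.42, 0.28, 0, 0, 0, 1, 0.2, -0.42, 0.31, 0, 0, 0, 1, 0.2, -0.42, 0.33, 0, 0, 0, 1, 0.2, -0.42, 0.35, 0, 0, 0, 1, 0.2, -0.42, 0.35, 0, 0, 0, 1, 0.2, -0.41, 0.35, 0, 0, 0, 1, 0.2, -0.401, 0.35, 0, 0, 0, 1, 0.2, -0.401, 0.35, 0, 0, 0, 1, 0.2, -0.401, 0.3, 0, 0, 0, 1, 0.2, -0.401, 0.15, 0, 0, 0, 1, 0.2, -0.401, 0, 0, 0, 0, 1, 0, -0.2, 0, 0, 0, 0, 1, 0, 0, 0, 0, 0, 0, 1, 0, 0, 0, 0, 0, 0, 1, 0, 0, 0, 0, 0, 0, 1],
)

```text
time_s: 8.05
tool_pos: [0.5126, -0.0192, 0.1514]
ee_rot: [1.0, -0.023, 0.001, 0.0]
contact_force: [-0.2, 1.2, -0.4]
finger_gap: 0.007
finger_force: 0.0
```

```bash
python3 - <<'E'
from h import *
d=grab('wrist','w4')
s=bot.sense();print(s['tool_pos'],s['ee_rot'],s['time_s'])
blobs(d,np.radians(-2.27),230,340,180,250,.04,60)
E
python3 off.py pics/w4.npz 289 217 240
```

```text
[ 0.51263994 -0.0184227   0.15096891] [ 9.99760074e-01 -2.18834550e-02  9.47043902e-04  1.05140465e-04] 8.1
[232 212   6   1   6] [234.5 212. ] [0.5075 0.0187 0.04  ] [-46.77   6.49]
[246 212  11   1  11] [251. 212.] [0.5069 0.0061 0.04  ] [-46.86  -6.16]
[286 220   6  17  86] [288.84883721 227.70930233] [ 0.4927 -0.0224  0.04  ] [-59.95 -35.17]
219 288.84 6.43 [-2.83, -2.66]
220 288.56 6.13 [-2.62, -2.45]
221 288.52 5.81 [-2.59, -2.42]
222 288.62 6.29 [-2.66, -2.49]
223 288.53 6.51 [-2.59, -2.42]
224 288.66 6.17 [-2.69, -2.52]
225 288.57 6.02 [-2.61, -2.44]
226 288.6 6.27 [-2.64, -2.47]
227 288.59 6.08 [-2.63, -2.46]
228 288.62 6.11 [-2.66, -2.49]
229 288.61 6.29 [-2.65, -2.48]
230 288.61 5.86 [-2.65, -2.47]
231 288.6 6.28 [-2.64, -2.47]
232 288.62 6.32 [-2.65, -2.48]
233 288.68 6.19 [-2.7, -2.52]
234 288.72 6.45 [-2.73, -2.55]
235 288.67 5.84 [-2.68, -2.51]
236 288.68 5.59 [-2.69, -2.52]
237 288.8 5.9 [-2.79, -2.61]
jaw ((0.5537868738174438, -0.024351390078663826), (0.018033556640148163, 0.08926710486412048), 87.63988494873047) -2.397552479310819
157 277 301 -2.51
165 277 301 -2.51
173 278 301 -2.83
181 278 301 -2.83
189 278 301 -2.83
197 278 301 -2.83
205 278 301 -2.83
```

Pointer and mark now agree within about 0.3 mm. Next is the lever: I'll locate the knob top and the pivot by depth from the wrist views already taken.

```bash
python3 - <<'E'
from h import *
for f,(u0,u1,v0,v1),(a0,a1,b0,b1) in [('w1',(150,182,188,216),(210,245,188,218)),('w2',(105,138,235,270),(185,222,228,270))]:
    d=np.load(f'pics/{f}.npz');W=world(d);z=W[...,2]
    k=W[v0:v1,u0:u1].reshape(-1,3);p=W[b0:b1,a0:a1].reshape(-1,3)
    k=k[(k[:,2]>.056)&(k[:,2]<.07)];print(f,'knob',len(k),cv2.minEnclosingCircle(k[:,:2].astype('f4')),np.percentile(k[:,2],[5,50,95]),np.median(k,0))
    hz=np.percentile(p[:,2],97);p=p[(p[:,2]>hz-.006)];print('pivot',hz,len(p),cv2.minEnclosingCircle(p[:,:2].astype('f4')),np.median(p,0))
E
```

```text
w1 knob 215 ((0.5256356000900269, 0.17779913544654846), 0.007936584763228893) [0.05768436 0.06089102 0.06225245] [0.52633374 0.17689813 0.06089102]
pivot 0.05346090007518022 433 ((0.565649151802063, 0.09013573080301285), 0.06626028567552567) [0.52011566 0.11824148 0.04940307]
w2 knob 366 ((0.525606632232666, 0.17740988731384277), 0.00838277954608202) [0.05693522 0.06075736 0.06211782] [0.52680794 0.17631501 0.06075736]
pivot 0.053564570679644485 670 ((0.5725572109222412, 0.08686989545822144), 0.07387987524271011) [0.52047994 0.11759839 0.04944466]
```

The knob is at (0.526, 0.1775) and the pivot at (0.520, 0.118). They are 60 mm apart, as they should be, and the lever stands at about 0.06 rad. I'm going behind the knob on its -x side.

drive_tool(
  motion=[0, -0.25, 0, 0, 0, 0, 1, 0, -0.5, 0, 0, 0, 0, 1, -0.05, -0.75, 0, 0, 0, 0, 1, -0.127, -0.995, 0, 0, 0, 0.008, 1, -0.127, -0.995, 0.15, 0, 0, 0.008, 1, -0.127, -0.995, 0.35, 0, 0, 0.008, 1, -0.127, -0.995, 0.48, 0, 0, 0.008, 1, -0.127, -0.995, 0.525, 0, 0, 0.008, 1, -0.127, -0.995, 0.525, 0, 0, 0.008, 1],
)

```text
time_s: 9.0
tool_pos: [0.4951, 0.1821, 0.0446]
ee_rot: [0.999, -0.046, -0.001, 0.0]
contact_force: [0.4, -1.2, 0.8]
finger_gap: 0.003
finger_force: 0.0
```

```bash
cat > sweep.py <<'E'
from h import *
s=bot.sense();p=np.array(s['tool_pos'])[:2];q=s['ee_rot'];y0=2*np.arctan2(q[1],q[0])
print(p,s['tool_pos'][2],np.degrees(y0),s['contact_force'],s['time_s'],s['joints'])
ax=lambda y:(np.array([np.cos(y),np.sin(y)]),np.array([np.sin(y),-np.cos(y)]))
X0,Y0=ax(y0);P=np.array([.520,.118])
def row(phi,c=.017,sl=.004):
    f=np.radians(phi);yw=-min(f,np.radians(50));X,Y=ax(yw)
    F=P+.06*np.array([np.sin(f),np.cos(f)])-c*X-sl*Y-p
    print(phi,(F@X0/.2).round(3),(F@Y0/.2).round(3),round((y0-yw)/2/np.pi,4))
E
python3 - <<'E'
from sweep import *
row(5.5)
for f in list(range(12,83,7))+[80,82.5]: row(f)
E
```

```text
[0.49505836 0.18209153] 0.04459121922370683 -5.300500402156387 [ 0.40654522 -1.20724369  0.84860842] 9.0 [1.30117194e-01 5.55873752e-01 1.69979606e+00 9.50054781e-05
 8.87110100e-01 1.79336465e+00]
5.5 0.07 -0.013 0.0006
12 0.107 -0.02 0.0186
19 0.147 -0.023 0.0381
26 0.187 -0.022 0.0575
33 0.227 -0.015 0.0769
40 0.266 -0.004 0.0964
47 0.303 0.012 0.1158
54 0.333 0.036 0.1242
61 0.355 0.065 0.1242
68 0.374 0.096 0.1242
75 0.389 0.129 0.1242
82 0.399 0.165 0.1242
80 0.397 0.154 0.1242
82.5 0.4 0.167 0.1242
```

drive_tool(
  motion=[0.035, -0.006, 0, 0, 0, 0, 1, 0.07, -0.013, 0, 0, 0, 0.001, 1, 0.107, -0.02, 0, 0, 0, 0.0186, 1, 0.147, -0.023, 0, 0, 0, 0.038, 1, 0.187, -0.022, 0, 0, 0, 0.0575, 1, 0.227, -0.015, 0, 0, 0, 0.077, 1, 0.266, -0.004, 0, 0, 0, 0.0964, 1, 0.303, 0.012, 0, 0, 0, 0.116, 1, 0.333, 0.036, 0, 0, 0, 0.124, 1, 0.355, 0.065, 0, 0, 0, 0.124, 1, 0.374, 0.096, 0, 0, 0, 0.124, 1, 0.389, 0.129, 0, 0, 0, 0.124, 1, 0.389, 0.129, 0, 0, 0, 0.124, 1],
)

```text
time_s: 10.3
tool_pos: [0.5708, 0.1475, 0.0451]
ee_rot: [0.906, -0.423, 0.0, -0.0]
contact_force: [0.8, 0.2, -0.8]
finger_gap: -0.0
finger_force: 0.0
```

```bash
python3 - <<'E'
from sweep import *
for f in [75,80,82.5,85,88]: row(f)
d=grab('wrist','w5')
E
```

```text
[0.57075076 0.14745922] 0.04513978128398395 -50.02273804292468 [ 0.78695613  0.23941038 -0.83257819] 10.3 [ 5.43164050e-02  6.62305044e-01  1.50119175e+00 -2.14752937e-04
  9.77676016e-01  2.49829421e+00]
75 -0.008 -0.003 -0.0001
80 0.015 0.009 -0.0001
82.5 0.026 0.016 -0.0001
85 0.037 0.023 -0.0001
88 0.049 0.033 -0.0001
```

View pics/w5.png

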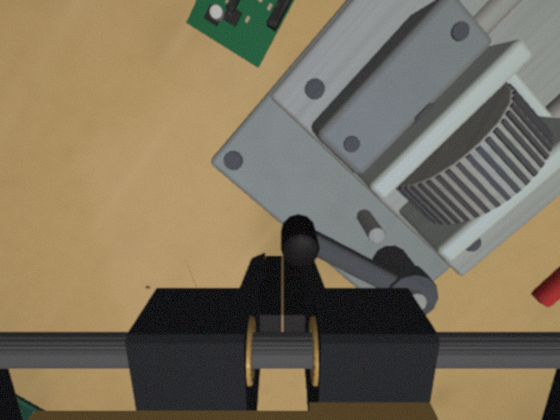

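The lever has turned most of the way: knob at (298,240) ahead of the fingertip, with the stop pin at (372,228) still a little way from the bar. I'll creep on while watching the force.

drive_tool(
  motion=[0.008, 0.005, 0, 0, 0, 0, 1, 0.015, 0.009, 0, 0, 0, 0, 1, 0.026, 0.016, 0, 0, 0, 0, 1, 0.032, 0.02, 0, 0, 0, 0, 1, 0.032, 0.02, 0, 0, 0, 0, 1],
)

```text
time_s: 10.85
tool_pos: [0.5712, 0.1423, 0.045]
ee_rot: [0.906, -0.423, -0.0, -0.001]
contact_force: [-0.5, 8.4, -0.7]
finger_gap: 0.003
finger_force: 3.8
```

The force jumped to 8.4 N, so the lever is on its stop. I'll back off, rise and check.

drive_tool(
  motion=[-0.05, -0.05, 0, 0, 0, 0, 1, -0.15, -0.1, 0, 0, 0, 0, 1, -0.15, -0.1, -0.2, 0, 0, 0, 1, -0.15, -0.1, -0.45, 0, 0, 0, 1, -0.15, -0.1, -0.7, 0, 0, 0, 1, -0.15, -0.1, -0.9, 0, 0, 0.0, 1, -0.15, 0.1, -0.9, 0, 0, -0.02, 1, -0.15, 0.3, -0.9, 0, 0, -0.04, 1, -0.15, 0.4, -0.9, 0, 0, -0.06, 1, -0.15, 0.4, -0.9, 0, 0, -0.06, 1, -0.15, 0.4, -0.9, 0, 0, -0.06, 1],
)

```text
time_s: 11.95
tool_pos: [0.4914, 0.1129, 0.2253]
ee_rot: [0.969, -0.247, 0.0, -0.0]
contact_force: [-0.1, 1.0, -0.0]
finger_gap: 0.007
finger_force: 0.0
```

```bash
python3 - <<'E'
from h import *
d=grab('wrist','w6');s=bot.sense();print(s['tool_pos'],s['contact_force'],s['time_s'])
W=world(d);z=W[...,2]
m=((abs(W[...,0]-.579)<.02)&(abs(W[...,1]-.127)<.025)&(z>.056)&(z<.07));k=W[m]
if len(k):
    c,r=cv2.minEnclosingCircle(k[:,:2].astype('f4'));print(len(k),c,r);v=np.array(c)-[.520,.118];print(np.hypot(*v),np.arctan2(v[0],v[1])-np.radians(2.27))
E
```

```text
[0.49155137 0.11306093 0.22503781] [ 0.23558759  1.43040603 -0.05616514] 12.0
281 (0.5778664350509644, 0.12626568973064423) 0.007721536327153444
0.05845379313809115 1.3892962827946214
```

View pics/w6.png

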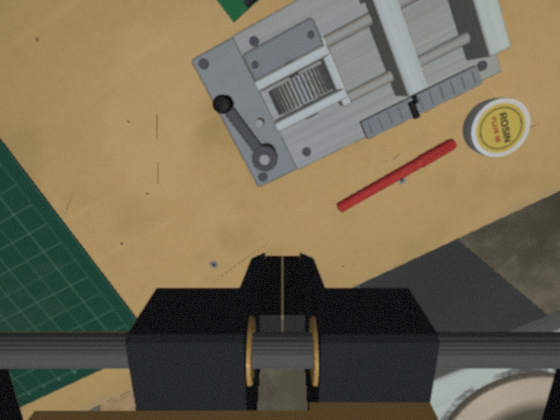

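The lever reads about 1.39 rad, with its bar (knob at (222,104)) against the stop pin. The pointer and mark coincide at (415,105), and the marker and tin haven't moved. Handing in.

```bash
python3 -c "
from bench import order
print(order.hand_in())"
```

```text
the job is handed in; nothing more can be done
None
```

I handed the job in at about 12 s: the pointer stands on the gauge mark to within about 0.3 mm by my measurement, and the lock lever is against its stop pin (about 1.39 rad measured, with an 8 N rise in force at the stop); only the wheel and lever knob were touched.

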